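# Draw the stirring paddle out of the covered utensil tray

### The arm

A 7-joint arm with a two-finger parallel gripper is mounted at the origin on the work surface. World frame = base frame: x ahead of the robot, y to its left, z up, the work surface at z = 0. Lengths are in m, angles in rad, forces in N, time in s.
With the tool pointing down it reaches from about 0.4 to 0.925 m from the base axis. Payload 4.1 kg.
Tool frame: the origin (TCP) lies on the centre line of the jaws, within the pads' length; the fingertips stand 14 mm ahead of it and the grasp point (between the pads) lies 5 mm behind it (tip_reach is the distance from the TCP to the fingertips, in m); z points along the fingers, y is the line along which they close (so a half turn about z gives the same grasp; the last joint's range is limited). The gripper opens to 85 mm and grips with 20 to 120 N. Pads are 22 mm wide; open, the fingers measure 114 mm over their backs; the gripper's body (76 mm by 85 mm) begins 54 mm behind the grasp point. The pads swing forward as they close: fully open they stand 13 mm farther back than shut.
Start: joints at [-0.099, 0.398, 0.045, 1.537, -0.019, 1.207, -0.051], TCP at [0.65, 0, 0.245] pointing down, gripper open.
Joint ranges: [-2.82, 2.82], [-0.49, 2.23], [-1.37, 1.46], [0, 2.46], [-1.36, 4.5], [0.23, 2], [-2.94, 2.94]. Speed limits (rad/s): [2.57, 2.57, 3.14, 3.14, 3.14, 3.14, 3.14].

### API

Orientations are given as a rotation vector (axis times angle).
In Python, from station import * gives the robot as it stands. Calls block until the motion is done:
- move_pose(position, orientation): joint-space move of the TCP to a pose.
- move_straight(position, feed=0.15, attitude=None, f_stop=None): straight line of the TCP; attitude=None keeps the orientation; feed is the mean speed in m/s. With f_stop (N) it stops when the force on the tool has changed by that much, and returns True; else False.
- set_joints(angles): joint-space move.
- command_gripper(opening): finger opening in m; the grip force is fixed at half the most; returns when the fingers have stopped.
- dwell(seconds).
- ik(position, orientation): joint angles nearest the present ones, or None.
- snapshot(name): name is "scene" or "side" or "wrist"; returns a dict with "frame" (384x512x3 uint8, red, green, blue), "range_z" (384x512 float32, m along the optical axis (not along the pixel's ray), 0 where there is no reading), "mtx" (3x3 intrinsics, pixels), "k1" (the pictures are not rectified: a ray, as slopes to the right and down, at radius r is drawn at 1 + k1 r^2 times it, then the intrinsics apply), "R" (3x3) and "t" (3): a world point X has camera coordinates R X + t; the wrist camera has in their place "tool_from_camera" (4x4, takes a point from camera to tool coordinates, whose origin is the TCP and whose axes are the flange's). Camera axes: x right, y down, z forward; pixel columns grow to the right and rows downward; lengths in m; the calibration is good to about 2 mm. A picture is of the moment at which its call begins: read the wrist's pose just before it.
A pose or a line that the arm cannot do raises IKError and nothing moves.
- finish_job(): hands the job in; it is judged then, once.
Readings, each from a call of its own:
- read_time(): time.
- read_joints(): joint angles.
- read_dq(): joint speeds.
- read_effort(): joint torques, N m.
- read_position(): TCP position.
- read_tool_rot(): TCP orientation.
- read_ft_force(): force on the tool from outside, world axes, zero at the start.
- read_moment(): the same for the moment, N m.
- read_grip_width(): finger opening in m.
- read_grasp_force(): force on a finger pad.
Only numpy, scipy, OpenCV 4.12 (cv2) and the standard library are available. Lean on these libraries where they do the work, as an engineer would, in place of code of your own. Each camera call takes 0.05 s, during which the arm holds its last target. There are 200 camera calls.

### The job

Slide the long wooden stirring paddle inside the utensil tray until the flat end of its blade sits square and fully against the tray's end stop (the end wall under the larger cover), so that its handle end comes out from under the smaller cover. Then tilt it handle end first through the opening between the two covers, draw it right out, and finish with the gripper still holding it still in the air above the tray, every part of it at least 5 cm above the tray's top. Leave the spoon, cups, saucers and capsules alone.

Things in the scene. Friction and masses are not known exactly. Their poses are not given: they have to be found in the camera images.
- tray: Fixed white steel utensil tray, 316 x 176 mm outside, 58 mm high, walls 3 mm, floor 3 mm thick; inside x -155 to +155, y +-85 mm. Origin: centre of its underside; x along its length, z up. Two perforated covers 4 mm thick (underside 54, top 58 mm above the table) span its width over both ends. x points roughly along world +y (within 0.3 rad), from the larger to the smaller cover. It cannot move.
- tray_stop (a point): The end stop: the rigid inner face of the end wall under the larger cover, at tray x = -155 mm, mid-width, 10 mm above the table. The larger cover reaches from there to tray x = -45 mm. Axes as the tray's.
- tray_opening (a point): Centre of the opening between the covers, at the height of their tops (tray x +30, y 0, z 58 mm). The opening is 150 mm long (tray x -45 to +105) and 170 mm wide; the smaller cover lies over tray x +105 to +155.
- paddle: Loose wooden paddle, 250 mm long, 42 to 84 g, flat on the tray's floor, longer than the opening. Origin: mid-length on the flat underside; x towards the handle end, z up. Handle: straight bar 18 mm wide, 14 mm thick, x -50 to +125. Blade: 42 mm wide, 9 mm thick, square-ended, x -125 to -45. Starts within 0.08 rad of the tray's x axis, 5 to 25 mm to the -y side of its middle line.
- blade_end (a point): Middle of the flat end face of the blade (paddle x -125 mm, 4.5 mm above its underside), under the larger cover, at the start 22 to 45 mm from the end stop.
- handle_end (a point): Middle of the end face of the handle (paddle x +125 mm, 7 mm above its underside), at the start 12 to 35 mm under the smaller cover. The handle's part seen in the opening can be gripped from above, fingers closing across the tray.
- spoon: Bystander: steel teaspoon 125 mm long, 26 mm wide at the bowl, 5 mm high, lying in the tray along its +y side wall, some 66 mm from the middle line. Origin on its underside.
- cup0: Bystander: glass espresso cup with a handle, 58 mm across, 62 mm high, on the table. Origin under its centre.
- cup1: Bystander: glass espresso cup like cup0.
- cup2: Bystander: glass espresso cup like cup0.
- saucers: Bystander: stack of four glass saucers, 132 mm across, 41 mm high, on the table to the robot's right of the tray. Origin under its centre.
- capsule0: Bystander: coffee capsule, 37 mm across, 28 mm high, standing on the larger cover near its outer end. Origin under its centre.
- capsule1: Bystander: coffee capsule like capsule0, on the table to the robot's left of the tray.

How it is judged:
On the way, in this order (a step that is already met when the one before it is completed fails the run):
1. the blade's end is against the end stop (within 4 mm) and square to it (within 0.07 rad), the paddle flat in the tray (x of blade_end in the frame of tray below -0.151 m and angle between the x axis of paddle and the x axis of tray, either way round below 0.07 rad and height (world z) of handle_end below 0.03 m), for 0.2 s.
2. the handle end is up through the opening while the blade's end is still below the covers (height (world z) of handle_end above 0.075 m and height (world z) of blade_end below 0.05 m), for 0.1 s.
At the end, for the whole second after the job is handed in: The fingers still hold the paddle (more than 2 N), both its ends are more than 100 mm above the table (42 mm above the tray's top), it does not touch the tray, its middle is within 300 mm of the tray's middle seen from above, and it is still (under 30 mm/s) (height (world z) of each of blade_end, handle_end above 0.1 m and contact force between the fingers and paddle above 2 N and contact force between paddle and tray below 0.2 N and horizontal distance between paddle and tray below 0.3 m and linear speed of paddle below 0.03 m/s); the arm keeps its last pose, push and grip.
It fails at once if the spoon moved more than 25 mm (distance of spoon from where it was at the start of the episode above 0.025 m).
It fails at once if a cup moved more than 25 mm (distance of any of cup0, cup1, cup2 from where it was at the start of the episode above 0.025 m).
It fails at once if the saucers moved more than 25 mm (distance of saucers from where it was at the start of the episode above 0.025 m).
It fails at once if a capsule moved more than 25 mm (distance of any of capsule0, capsule1 from where it was at the start of the episode above 0.025 m).
It also fails if it takes over 38 s, if anything falls off the work surface, if the arm or the gripper's body presses on something with over 40 N, if the wrist force passes 120 N, or if a joint passes its speed limit or range.

## Working session

There is one attempt and no reset: what is moved stays moved. The work goes in short steps, each a Python script; the robot and the scene stay as the last script left them, time stands still between calls to the robot, and variables do not carry over. Pictures are saved under pics/ and viewed, at most 10 in all, crops included, and the job is handed in when it is done.

```bash
ls; mkdir -p pics
python3 - <<'E'
from station import *
import numpy as np,cv2,pickle
d={}
for n in ["scene","side","wrist"]:
    p=(read_position(),read_tool_rot()); s=snapshot(n); s['pose']=p; d[n]=s
    cv2.imwrite(f"pics/{n}0.png",s["frame"][:,:,::-1])
pickle.dump(d,open("s0.pkl","wb"))
for n in d: print(n,d[n]["mtx"],d[n]["k1"],d[n].get("R"),d[n].get("t"),d[n].get("tool_from_camera"))
print(read_position(),read_tool_rot(),read_time())
a=np.hstack([d["scene"]["frame"][:,:,::-1],d["side"]["frame"][:,:,::-1]])
E
```

```text
pics
scene [[350.12460605   0.         247.40853093]
 [  0.         350.12460605 194.21818161]
 [  0.           0.           1.        ]] -0.041649434005496 [[-0.75939744  0.65053307 -0.01105706]
 [ 0.4393777   0.50022391 -0.74613891]
 [-0.47985703 -0.5714742  -0.66569848]] [ 0.43858377 -0.22644587  1.22911614] None
side [[377.25042594   0.         248.26426056]
 [  0.         377.25042594 189.89357787]
 [  0.           0.           1.        ]] -0.05201382888278998 [[ 0.98484171 -0.17338898  0.0048025 ]
 [-0.10629973 -0.62519362 -0.77319681]
 [ 0.1370663   0.76096597 -0.63414795]] [-0.5857949   0.10385834  1.01218608] None
wrist [[321.59523586   0.         252.27353806]
 [  0.         321.59523586 190.18250737]
 [  0.           0.           1.        ]] -0.06582761010107645 None None [[-3.15678544e-04 -9.64277461e-01 -2.64894091e-01  6.64521484e-02]
 [ 9.99999948e-01 -2.86197692e-04 -1.49888372e-04 -8.85188575e-04]
 [ 6.87219015e-05 -2.64894124e-01  9.64277501e-01 -1.29639737e-01]
 [ 0.00000000e+00  0.00000000e+00  0.00000000e+00  1.00000000e+00]]
[6.49560174e-01 4.25059924e-05 2.44501202e-01] [-2.22060930e+00 -2.22091552e+00  1.77592335e-03] 0.15
```

View pics/scene0.png

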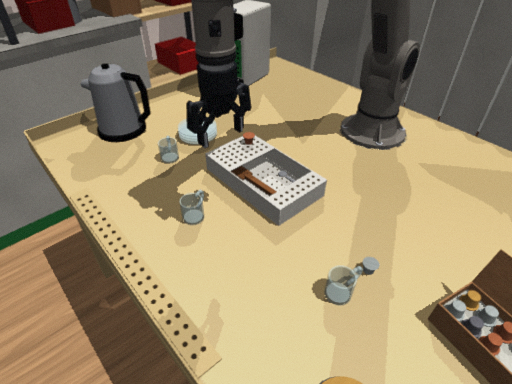

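View pics/wrist0.png

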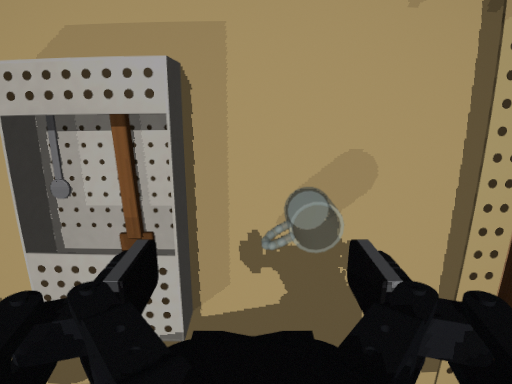

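The wrist view shows the tray on the left: smaller cover at the top (rows 60–113), opening rows 113–250, handle at columns 112–140 down to the blade shoulder (~row 235), spoon at column 60, cup0 at (315,220). I'll move over the tray for a better look.

```bash
cat > h.py <<'E'
from station import *
import numpy as np,cv2,pickle
from scipy.spatial.transform import Rotation as Ro
def rays(s,px):
    px=np.array(px,float).reshape(-1,2); K=s["mtx"]
    d=(px-[K[0,2],K[1,2]])/K[0,0]; u=d.copy()
    for _ in range(20): u=d/(1+s["k1"]*(u**2).sum(1,keepdims=True))
    v=np.c_[u,np.ones(len(u))]
    if "R" in s: return -s["R"].T@s["t"], v@s["R"]
    T=s["tool_from_camera"]; W=Ro.from_rotvec(s["pose"][1]).as_matrix()
    return W@T[:3,3]+s["pose"][0], v@T[:3,:3].T@W.T
def plane(s,px,z):
    o,v=rays(s,px); return o+v*((z-o[2])/v[:,2:3])
def wrist(name=None):
    p=(np.array(read_position()),np.array(read_tool_rot())); s=snapshot("wrist"); s["pose"]=p
    if name: cv2.imwrite(f"pics/{name}.png",s["frame"][:,:,::-1]); pickle.dump(s,open(name+".pkl","wb"))
    return s
E
python3 - <<'E'
from h import *
s=pickle.load(open("s0.pkl","rb"))["wrist"]
print(plane(s,[(166,58),(180,115),(165,113),(5,116),(186,330),(305,215)],0.058).round(3))
move_pose([0.55,-0.06,0.33],[-2.2214,-2.2214,0])
s=wrist("w1"); print(s["pose"],read_time())
E
```

```text
[[ 0.568  0.107  0.058]
 [ 0.579  0.055  0.058]
 [ 0.564  0.057  0.058]
 [ 0.4    0.057  0.058]
 [ 0.57  -0.191  0.058]
 [ 0.703 -0.047  0.058]]
(array([ 0.55021243, -0.05931335,  0.32976896]), array([-2.22075476e+00, -2.22185127e+00, -1.51161457e-03])) 0.8333
```

View pics/w1.png

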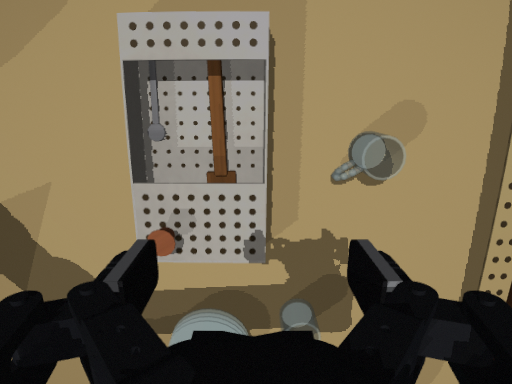

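The tray's outer top corners are at about (118,14), (270,12), (268,263); the opening spans rows 59–183. The paddle handle runs from (214,60) to (221,172), the shoulder is at (221,177), the capsule at (162,243) and the saucers below the tray.

Run:
```python
from h import *
s=pickle.load(open("w1.pkl","rb"))
c=plane(s,[(118,14),(270,12),(268,263),(137,262),(124,60),(270,59),(268,182),(133,184)],0.058)
print(c.round(4)); 
for a,b in((0,1),(1,2),(2,3),(3,0),(4,5),(5,6)): print(a,b,np.linalg.norm(c[a]-c[b]).round(4))
mod=np.array([[158,88],[158,-88],[-158,-88],[-158,88],[105,88],[105,-88],[-45,-88],[-45,88]])/1000.
A=c[:,:2]-c[:,:2].mean(0);B=mod-mod.mean(0)
U,S,Vt=np.linalg.svd(B.T@A);R=(U@Vt).T
if np.linalg.det(R)<0: print("refl")
t=c[:,:2].mean(0)-R@mod.mean(0); print("tray",t,np.arctan2(R[1,0],R[0,0]),"res mm",((mod@R.T+t-c[:,:2])*1e3).round(1))
hsv=cv2.cvtColor(s["frame"],cv2.COLOR_RGB2HSV)
m=((hsv[...,0]<16)&(hsv[...,1]>130)&(hsv[...,2]>40)).astype(np.uint8); m[:,:180]=0;m[:,260:]=0;m[:55]=0;m[190:]=0
for v in range(60,188,4):
    x=np.flatnonzero(m[v]); 
    if len(x): print(v,x[0],x[-1],len(x),end="; ")
rows=range(68,164); 
e=np.array([[ (np.flatnonzero(m[v])[0]+np.flatnonzero(m[v])[-1])/2,v] for v in rows])
P=plane(s,e,0.017)[:,:2]; q=(P-t)@R
k=np.polyfit(q[:,0],q[:,1],1); print("\npaddle line tray y=",k, "at x=30",np.polyval(k,.03)); 
w=plane(s,[(221,171.5),(207,173)],0.012); print("shoulder tray",(w[:,:2]-t)@R)
np.savez("tray.npz",t=t,R=R,k=k)
```

```text
[[ 0.3938  0.1088  0.058 ]
 [ 0.5697  0.1086  0.058 ]
 [ 0.5712 -0.2075  0.058 ]
 [ 0.3885 -0.2069  0.058 ]
 [ 0.3969  0.0575  0.058 ]
 [ 0.5703  0.0571  0.058 ]
 [ 0.5697 -0.092   0.058 ]
 [ 0.3945 -0.0946  0.058 ]]
0 1 0.1759
1 2 0.3161
2 3 0.1827
3 0 0.3157
4 5 0.1733
5 6 0.1491
tray [ 0.48174947 -0.04860403] 1.5664019250152734 res mm [[ 0.7  1. ]
 [ 0.7  0.4]
 [-2.2  0.5]
 [ 4.6  0.7]
 [-2.7 -0.8]
 [-0.1 -1.1]
 [-0.1 -2. ]
 [-0.9  1.4]]
64 208 220 13; 68 208 220 13; 72 208 220 13; 76 208 220 13; 80 209 221 13; 84 209 221 13; 88 209 221 13; 92 209 221 13; 96 210 222 13; 100 210 222 13; 104 210 222 13; 108 210 222 13; 112 211 223 13; 116 211 223 13; 120 211 223 13; 124 211 223 13; 128 212 223 12; 132 212 224 13; 136 212 224 13; 140 213 224 12; 144 213 224 12; 148 213 225 13; 152 213 225 13; 156 214 225 12; 160 214 225 12; 164 214 226 13; 168 215 226 12; 172 208 234 27; 176 207 235 29; 180 207 235 29; 
paddle line tray y= [ 0.04276427 -0.02144548] at x=30 -0.020162548808589153
shoulder tray [[-0.03926242 -0.02343418]
 [-0.04151384 -0.00342719]]
```

```bash
cat >> h.py <<'E'
def tray():
    d=np.load("tray2.npz"); return d["t"],float(d["yaw"]),float(d["ka"]),d["pt"]
R0=Ro.from_rotvec([-np.pi/np.sqrt(2)]*2+[0])
def att(yaw,th=0):
    "tool x along heading yaw, pitched up by th"
    return (Ro.from_euler("z",yaw)*Ro.from_euler("y",-th)*Ro.from_euler("z",-np.pi/2)*R0).as_rotvec()
E
python3 - <<'E'
from h import *
s=pickle.load(open("w1.pkl","rb"))
c=plane(s,[(118,14),(270,12),(268,263),(124,60),(270,59),(268,182)],0.058)[:,:2]
yaw=np.mean([np.arctan2(*(a-b)[::-1]) for a,b in((c[1],c[2]),)]+[np.arctan2(*(c[1]-c[0])[::-1])+np.pi/2])
yaw_=yaw; R=np.array([[np.cos(yaw),-np.sin(yaw)],[np.sin(yaw),np.cos(yaw)]])
mod=np.array([[158,88],[158,-88],[-158,-88],[105,88],[105,-88],[-45,-88]])/1000.
t=(c-mod@R.T).mean(0)
d=np.load("tray.npz"); 
P=lambda x:d["t"]+d["R"]@[x,np.polyval(d["k"],x)]
g=P(.072); v=P(.1)-P(0); pyaw=np.arctan2(v[1],v[0])
print("tray",t,yaw,"paddle yaw",pyaw,"grasp",g,"in tray",R.T@(g-t))
np.savez("tray2.npz",t=t,yaw=yaw,ka=pyaw-yaw,pt=g)
a=att(pyaw); print(a)
move_pose([*g,0.13],a); command_gripper(0.05)
s=wrist("w2"); print(read_position(),read_time())
E
```

```text
tray [ 0.48269812 -0.04845506] 1.5727711248013518 paddle yaw 1.6091401556102332 grasp [0.50043214 0.02331457] in tray [ 0.07173447 -0.01787571]
[-2.17844655e+00 -2.26361990e+00  3.68781906e-18]
[0.50063984 0.02320613 0.13027417] 2.2167
```

View pics/w2.png

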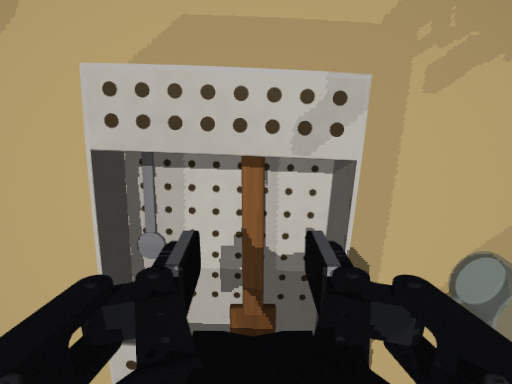

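The handle is centred between the jaws at column 253 and upright in the image. The cover edge is tilted about 0.036 rad, which matches the estimate. Descending and gripping.

Run:
```python
from h import *
t,yaw,ka,g=tray()
hit=move_straight([*g,0.021],feed=0.08,f_stop=8); print(hit,read_position())
if not hit or read_position()[2]<0.026:
    command_gripper(0.0); print("w",read_grip_width(),"F",read_grasp_force(),read_ft_force(),read_position())
    s=wrist("w3")
print(read_time())
```

```text
False [0.50091373 0.02334722 0.02149365]
w 0.015711759390106984 F 59.877508878707886 [-1.46805755  0.14722354  4.53346042] [0.50081355 0.02333716 0.02155274]
4.1667
```

Run:
```python
from h import *
t,yaw,ka,g=tray()
u=np.array([np.cos(yaw),np.sin(yaw)])
z=read_position()[2]
p0=np.array(read_position())
r=move_straight([*(g-.018*u),0.021],feed=0.04,attitude=att(yaw),f_stop=15); print(r,read_position(),read_ft_force())
r=move_straight([*(g-.055*u),0.021],feed=0.02,f_stop=9); 
p=np.array(read_position()); print(r,p,read_ft_force(),read_moment(),"slid",(p-p0)[:2]@u,read_grasp_force(),read_time())
dwell(.3); print(read_ft_force(),read_tool_rot(),att(yaw)); s=wrist("w4")
```

```text
False [0.50143947 0.00450846 0.02154975] [-0.12413091  0.90422656  5.69030474]
True [ 0.50150752 -0.01204328  0.02156555] [-0.8162959   0.82570338  2.34491351] [-0.03005732  0.06562929  0.01031667] slid -0.0354057986041639 59.69745218753815 5.8167
[-0.12477957 -2.59999068  3.12965936] [-2.21852464 -2.22289382 -0.00523984] [-2.21924694e+00 -2.22363383e+00  1.89943022e-19]
```

View pics/w4.png

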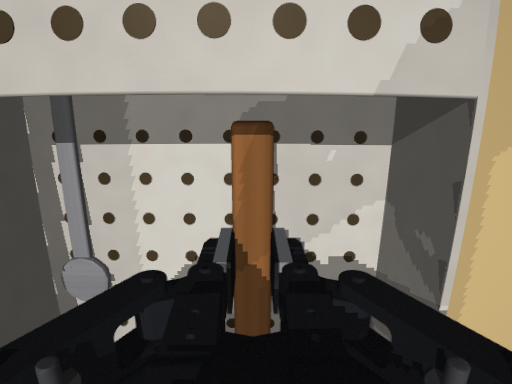

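The handle end is now visible at about row 122, clear of the smaller cover edge (row 95), and the jaws hold it squarely. I'll check the handle end's position and press once more to confirm contact.

Run:
```python
from h import *
t,yaw,ka,g=tray()
u=np.array([np.cos(yaw),np.sin(yaw)]); n=np.array([-u[1],u[0]])
s=pickle.load(open("w4.pkl","rb"))
def rep(s):
    q=plane(s,[(253,122)],.017)[0,:2]-t; e=plane(s,[(100,95),(400,96)],.056)[:,:2]-t
    print("handle end tray",q@u,q@n,"cover edge",e@u)
rep(s)
p=np.array(read_position()); a0=np.array(read_ft_force())
r=move_straight([*(p[:2]-.006*u),p[2]],feed=0.01,f_stop=12)
p2=np.array(read_position()); print(r,(p2-p)@[*u,0],read_ft_force(),read_grasp_force()); dwell(.4); print(read_ft_force(),(np.array(read_position())-p)@[*u,0]); s=wrist("w5")
hsv=cv2.cvtColor(s["frame"],cv2.COLOR_RGB2HSV)
m=(hsv[...,0]<16)&(hsv[...,1]>130); rows=np.flatnonzero(m[:,245:262].sum(1)>12); print("handle top row",rows[0],read_time())
```

```text
handle end tray 0.09508520230513023 -0.018241189655256132 cover edge [0.10530085 0.10496904]
True -0.00023788549873644992 [0.35706389 1.15136397 2.91578649] 59.691283106803894
[0.36748568 1.40900858 2.57075152] -0.0002606490688905607
handle top row 121 7.175
```

Contact is confirmed: handle end at tray x 95.1 mm, so the blade end is at −154.9 mm. Next: tilt about the blade end, then draw out.

```bash
cat > tilt.py <<'E'
from h import *
t,yaw,ka,g=tray()
u=np.array([np.cos(yaw),np.sin(yaw)])
p=np.array(read_position()); s=(p[:2]-t)@u; lat=p[:2]-t-s*u
L=s+.155; h=p[2]-.003
def pose(px,pz,th):
    x=px+L*np.cos(th)-h*np.sin(th); z=pz+L*np.sin(th)+h*np.cos(th)
    return [*(t+lat+x*u),z],att(yaw,th)
D=np.pi/180
path=[]
for d in (0,2,4,8,12,16):
    th=d*D; path.append(pose(-.155+.0015+.010*np.sin(th),.004 if d else .0035,th))
x1,z1,_=(-.155+.0015+.010*np.sin(16*D),.004,0)
draw=[pose(x1+l*np.cos(16*D),z1+l*np.sin(16*D),16*D) for l in (.06,.125)]
up=[pose(x1+.125*np.cos(16*D),z1+.125*np.sin(16*D)+.125,16*D)]
E
python3 - <<'E'
from tilt import *
print("L,h,lat",L,h,lat,[ik(*q) is not None for q in path+draw+up])
for q in path:
    r=move_straight(q[0],feed=0.05,attitude=q[1],f_stop=25); print(r,np.round(read_position(),4),np.round(read_ft_force(),1),round(read_grasp_force(),1))
    if r: break
np.savez("path.npz",draw=[np.r_[q[0],q[1]] for q in draw+up])
dwell(.2); s=snapshot("side"); cv2.imwrite("pics/side1.png",cv2.resize(s["frame"][100:300,120:380,::-1],None,fx=3,fy=3)); wrist("w6"); print(read_time())
E
```

```text
L,h,lat 0.19133686548654155 0.01856911154916024 [1.88693838e-02 3.72632700e-05] [True, True, True, True, True, True, True, True, True]
False [ 0.5009 -0.0107  0.0216] [-0.8  0.6  0. ] 59.2
False [ 0.5014 -0.0118  0.0291] [-0.4 -0.2 -0.7] 59.2
False [ 0.5014 -0.0121  0.0357] [ 0.7  0.1 -0.7] 59.2
False [ 0.5013 -0.0135  0.0487] [-0.5  1.1 -1.4] 59.2
False [ 0.5013 -0.0163  0.0616] [ 0.2 -0.  -0.4] 59.2
False [ 0.5013 -0.02    0.0743] [ 1.1  0.7 -1.3] 59.2
9.55
```

View pics/w6.png

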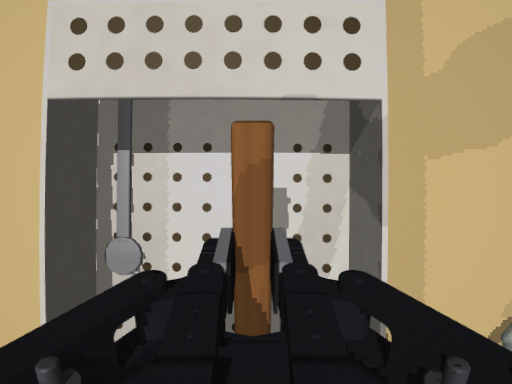

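View pics/side1.png

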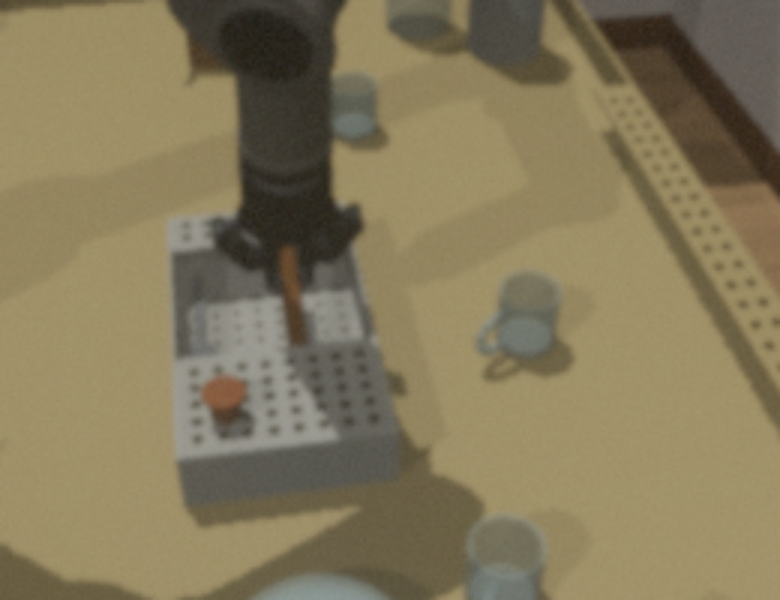

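The handle end sits at the same wrist pixel as before (row 122), so there is no slip in the grip. It is up out of the opening, with the blade still under the larger cover and negligible forces. Drawing out along its axis.

Run:
```python
from h import *
for q in np.load("path.npz")["draw"]:
    r=move_straight(q[:3],feed=0.06,attitude=q[3:],f_stop=20); print(r,np.round(read_position(),4),np.round(read_ft_force(),1),round(read_grasp_force(),1))
    if r: break
dwell(.3); wrist("w7"); s=snapshot("side"); cv2.imwrite("pics/side2.png",cv2.resize(s["frame"][60:300,120:380,::-1],None,fx=2.5,fy=2.5)); print(read_time())
```

```text
False [0.5014 0.0368 0.091 ] [-0.1 -0.4 -0.5] 59.2
False [0.5013 0.0992 0.1089] [-0.2 -0.6 -0.7] 59.2
False [0.5011 0.0998 0.2338] [ 0.8 -0.4 -1. ] 59.2
14.5667
```

View pics/side2.png

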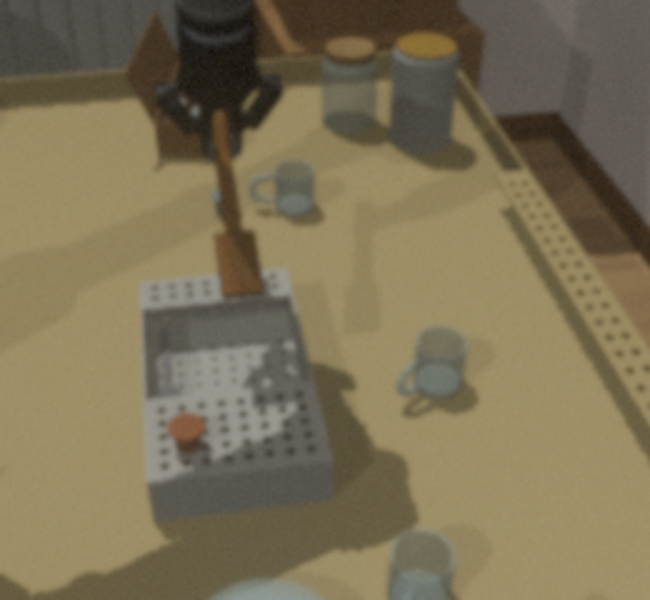

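The paddle hangs clear above the tray, with the blade end at about 0.16 m by the geometry. The capsule, spoon and cups are in place. Handing in.

Run:
```python
from h import *
dwell(.5); print(read_grasp_force(),np.abs(read_dq()).max(),finish_job())
```

```text
the job is handed in; nothing more can be done
59.20126676559448 0.0011626869913982988 None
```

I handed the job in after about 15 s of robot time: I slid the paddle against the end stop, tilted it out handle first, and it now hangs still in the gripper at about 59 N grip, its lowest point about 0.16 m up by calculation; the judge's result was not shown.

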